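Mount the test gauge on the dovetail rail in the breathing-apparatus store

TASK

Slide the gauge carriage, the one with the black clamp knob at its side, onto the dovetail rail from the rail's pointed end until it is fully home against the stop block. Then, with the carriage home, tighten its clamp knob by turning it clockwise (seen from above) as far as it goes, about a quarter turn. Leave the other gauge, the one on a round flat foot, standing where it is.

Things in the scene. Friction and masses are not known exactly. Their poses are not given: they have to be found in the camera images.
- carriage_post (a point): Loose aluminium gauge carriage, 0.4 kg. Point: middle of its 30 x 30 mm post (30 to 90 mm above the underside, dial on top), 60 above the underside. x: along the groove; z up. Body 60 (x) x 74 (y) x 30 high; dovetail groove through its underside, 34 wide at the bottom, 4 mm play each side on the rail. It slides on the bench top throughout. Grip the post's x faces; the knob's lug, 24 high, reaches to y = -98.
- clamp_knob (a joint): Black knob on the carriage, turning about the upright line x = 0, y = -75 mm of carriage_post. Upright flat bar to grip: 40 long, 14 thick, 32 to 68 mm above the carriage's underside. Value: rad, grows clockwise seen from above; at 0 (loose) the bar lies along the carriage's y, hard stop at 1.4 (tight, nearly along x). Starts at 0 to 0.2. Friction 0.05 N m; stays where left.
- rail_home (a point): Where carriage_post is when home: 60 mm above the bench, over the fixed steel rail's centre line. x: along the rail, the way the carriage slides on; z up. Rail 18 high, 44 wide at top, 26 at the bench, from x = -100 to +30 mm, plus a nose narrowing to 22 wide at its tip x = -128. Stop block at x = +30, 60 wide, 24 high. Start the carriage on the bench at x about -175; either end may lead.
- spare_post (a point): Bystander to leave alone: a similar 30 x 30 mm gauge post with a dial, top 90 mm above the bench, on a round flat foot 80 mm across and 28 high; no knob, no groove. Point: middle of the post, 60 mm above the bench.
Things that resemble listed ones, but are neither listed nor needed, are in the scene too. Leave any blue or green look-alike of the part that bears carriage_post alone.

How it is judged (in metres and radians):
On the way:
1. the carriage is home on the rail against the stop, its knob still loose (horizontal distance between carriage_post and rail_home below 0.012 m and z of carriage_post in the frame of rail_home below 0.008 m and angle between the x axis of carriage_post and the x axis of rail_home, either way round below 0.25 rad and value of joint clamp_knob below 0.6 rad), for 0.2 s.
At the end, for the whole second after the job is handed in: The carriage is on the rail, its post within 12 mm (level distance) of rail_home, not more than 8 mm above it and in line with the rail within 0.25 rad, at rest, and the clamp knob reads more than 1.1 rad. The knob was still loose (below 0.6 rad) when the carriage came home (horizontal distance between carriage_post and rail_home below 0.012 m and z of carriage_post in the frame of rail_home below 0.008 m and angle between the x axis of carriage_post and the x axis of rail_home, either way round below 0.25 rad and value of joint clamp_knob above 1.1 rad and linear speed of carriage below 0.02 m/s); the robot touches nothing.
It fails at once if the gauge on the round foot is moved more than 30 mm (distance of spare_post from where it was at the start of the episode above 0.03 m).
It also fails if it takes over 61 s, if anything falls off the work surface, if the arm or the gripper's body presses on something with over 40 N, if the wrist force passes 120 N, or if a joint passes its speed limit or range.

ROBOT

A 6-joint arm with a two-finger parallel gripper is mounted at the origin on the work surface. World frame = base frame: x ahead of the robot, y to its left, z up, the work surface at z = 0. Lengths are in mm, angles in rad, forces in N, time in s.
With the tool pointing down it reaches from about 325 to 850 mm from the base axis. Payload 4.4 kg.
Tool frame: the origin (TCP) lies at the very end of the fingers, on their centre line; the grasp point (between the pads) lies 19 mm behind it; z points along the fingers, y is the line along which they close (so a half turn about z gives the same grasp; the last joint's range is limited). The gripper opens to 94 mm and grips with 3 to 60 N. Pads are 16 mm wide; open, the fingers measure 119 mm over their backs; the gripper's body (75 mm by 177 mm) begins 78 mm behind the grasp point.
Start: joints at [-1.435, 0.207, 1.542, -0, 1.393, -0.15], TCP at [162.646, -551.519, 205.447] pointing down, gripper open.
Joint ranges: [-2.73, 2.73], [-0.86, 2.22], [0.23, 2.46], [-1.11, 4.25], [0.08, 2.63], [-2.82, 2.82]. Speed limits (rad/s): [2.79, 2.79, 3.14, 3.14, 3.14, 3.14].

INTERFACE

Orientations are given as a unit quaternion [x, y, z, w].
In Python, from station import ctrl gives the robot as it stands.
- The arm moves only by the tool drive_tool, never from a script. Its argument "steps" is one flat list of numbers, 7 for each row, row after row: the closure, from 0 (fully open) to 1 (shut), then the shift along the tool's x, y, z in cm, then the turn, a rotation vector about the tool's x, y, z in rad. In form: [hand, tx, ty, tz, wx, wy, wz, hand, tx, ty, tz, wx, wy, wz, ...]. A call has 1 to 12 rows; each row is the pose to reach, as a shift and turn from the pose commanded when the call began, along the tool's axes at that moment; what a row does not reach only later rows make up. A row lasts 1/8 s, in which the tool goes at most 62.5 mm and 10.7 degrees, less where a joint would pass 70% of its speed; a pose out of reach is approached as far as the arm can. A call with a gripper value outside its range is refused whole. The fingers move at their own pace and stop on an object; "force" is the grip in N (left out, the last holds). Time passes only in rows, so rows that repeat a pose let the fingers close. It gives the time, the measured TCP pose, the force, the opening and the grip force at its end, in the units of the state.
- ctrl.get_obs(): the state, without advancing time (a new reading comes with each control period).
- ctrl.get_image(name): name is "scene" or "top" or "wrist"; returns the picture (400x640x3 uint8, blue, green, red); there is no depth.
- ctrl.calibration(name): a dict with "fx", "fy", "cx", "cy" (pixels), "k1" (the pictures are not rectified: a ray, as slopes to the right and down, at radius r is drawn at 1 + k1 r^2 times it, then the intrinsics apply), "eye" and "rotation" of the camera in the world; the wrist camera has in their place "hand_eye" (4x4, takes a point from camera to tool coordinates, whose origin is the TCP and whose axes are the flange's). Camera axes: x right, y down, z forward; pixel columns grow to the right and rows downward; lengths in mm; the calibration is good to about 2 mm. A picture is of the moment at which its call begins: read the wrist's pose just before it. calibration takes no time and is no camera call.
- ctrl.finish_job(): hands the job in; it is judged then, once.
The state is a dict: "clock": time; "joint_pos": joint angles; "dq": joint speeds; "tau": joint torques, N m; "ee_pos": TCP position; "tcp_rot": TCP orientation; "force": force on the tool from outside, world axes, zero at the start; "wrist_torque": the same for the moment, N m; "grip_width": opening from 0.0 (shut) to 1.0 (fully open); "grasp_force": force on a finger pad.
Only numpy, scipy, OpenCV 4.12 (cv2) and the standard library are available. Lean on these libraries where they do the work, as an engineer would, in place of code of your own. Each camera call takes 0.05 s, during which the arm holds its last target. There are 200 camera calls.

## Working session

There is one attempt and no reset: what is moved stays moved. The work goes in short steps, Python scripts to look and compute and a tool call to move; the robot and the scene stay as the last step left them, time stands still between calls to the robot, and variables do not carry over. Pictures are saved under pics/ and viewed, at most 10 in all, crops included, and the job is handed in when it is done.

Besides the shell and the picture viewer there is one more tool, called by a JSON object that holds its "api" and its "payload". drive_tool: Moves the arm, as the interface text tells. Its arguments: {"type":"object","properties":{"steps":{"type":"array","items":{"type":"number"}},"force":{"type":"number"}},"required":["steps"]}

```bash
ls; mkdir -p pics; python3 - <<'E'
from station import ctrl
import cv2,json
for n in("scene","top"):
    cv2.imwrite(f"pics/{n}0.png",ctrl.get_image(n))
for n in("scene","top","wrist"):print(n,ctrl.calibration(n))
print(ctrl.get_obs())
E
```

```text
pics
scene {'fx': 486.89371755086006, 'fy': 486.89371755086006, 'cx': 323.7914552629903, 'cy': 203.0231447376332, 'k1': 0.007884790241827474, 'eye': array([1289.47116846,    5.61775489,  943.11385618]), 'rotation': array([ 0.641763  ,  0.67761578, -0.26481079, -0.24259503])}
top {'fx': 438.52299585216775, 'fy': 438.52299585216775, 'cx': 314.8246851497537, 'cy': 208.16552894844943, 'k1': -0.092012237033369, 'eye': array([ 459.48891025,  -56.00228934, 1023.26392795]), 'rotation': array([ 0.71374166, -0.70005963,  0.02187781, -0.00327464])}
wrist {'fx': 276.05428734273806, 'fy': 276.05428734273806, 'cx': 319.28321663510127, 'cy': 203.26529691170853, 'k1': 0.004963425684339764, 'hand_eye': array([[ 4.59547245e-04, -9.59924995e-01, -2.80256657e-01,
         8.13532724e+01],
       [ 9.99999777e-01,  5.77042388e-04, -3.36728018e-04,
         1.77185829e-01],
       [ 4.84953611e-04, -2.80256439e-01,  9.59925046e-01,
        -1.78766928e+02],
       [ 0.00000000e+00,  0.00000000e+00,  0.00000000e+00,
         1.00000000e+00]])}
{'clock': 0.1, 'joint_pos': array([-1.43447854e+00,  2.07326777e-01,  1.54278002e+00, -2.57665064e-05,
        1.39351805e+00, -1.50519370e-01]), 'dq': array([-6.51066467e-05, -1.56256558e-03, -3.60213289e-03, -1.76675596e-03,
       -2.97439191e-04,  1.15114165e-04]), 'tau': array([ 2.68083768e-04, -3.71862888e+01, -2.82291126e+01,  7.00486545e-02,
        3.10906931e-02, -5.57078658e-05]), 'ee_pos': array([ 162.54963796, -550.79146129,  204.42622077]), 'tcp_rot': array([ 9.89732334e-01,  1.42929613e-01, -5.46369488e-06, -1.01615822e-03]), 'force': array([-0.01309684, -0.10219986,  0.77826339]), 'wrist_torque': array([-0.01694889, -0.00948978, -0.02666859]), 'grasp_force': 0.0, 'grip_width': 0.999246450132657}
```

View pics/scene0.png

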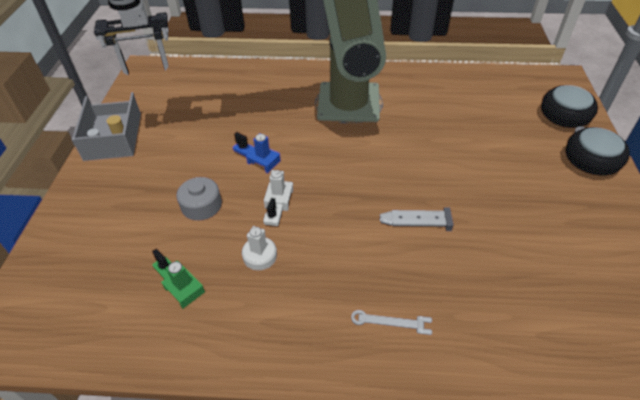

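View pics/top0.png

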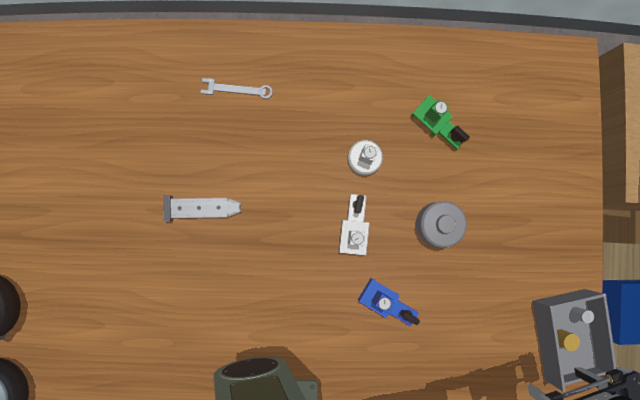

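The scene view shows the white carriage with its black knob at (275,195), the round-foot gauge at (259,250) and the rail at (417,218). In the top view they are at (355,238), (366,157) and (200,209); the rail's pointed end is at (240,208) and its stop block at (168,209).

```bash
cat > h.py <<'E'
import numpy as np,cv2
from scipy.spatial.transform import Rotation as R
from station import ctrl
def ray(n,uv,pose=None):
    c=ctrl.calibration(n); d=(np.array(uv,float)-[c['cx'],c['cy']])/c['fx']
    s=d.copy()
    for _ in range(20): s=d/(1+c['k1']*(s@s))
    v=np.r_[s,1]
    if n=='wrist':
        p,q=pose; H=c['hand_eye']; Q=R.from_quat(q).as_matrix()
        return Q@H[:3,3]+p, Q@H[:3,:3]@v
    return c['eye'],R.from_quat(c['rotation']).as_matrix()@v
def at(n,uv,z,pose=None):
    e,v=ray(n,uv,pose); return e+v*(z-e[2])/v[2]
E
python3 - <<'E'
import cv2
im=cv2.imread("pics/top0.png")
cv2.imwrite("pics/c1.png",cv2.resize(im[135:265,155:390],None,fx=3.4,fy=3.4,interpolation=cv2.INTER_CUBIC))
from h import *
print(R.from_quat(ctrl.calibration('top')['rotation']).as_matrix().round(3))
E
```

```text
[[ 0.019 -0.999  0.036]
 [-0.999 -0.02  -0.026]
 [ 0.027 -0.035 -0.999]]
```

View pics/c1.png

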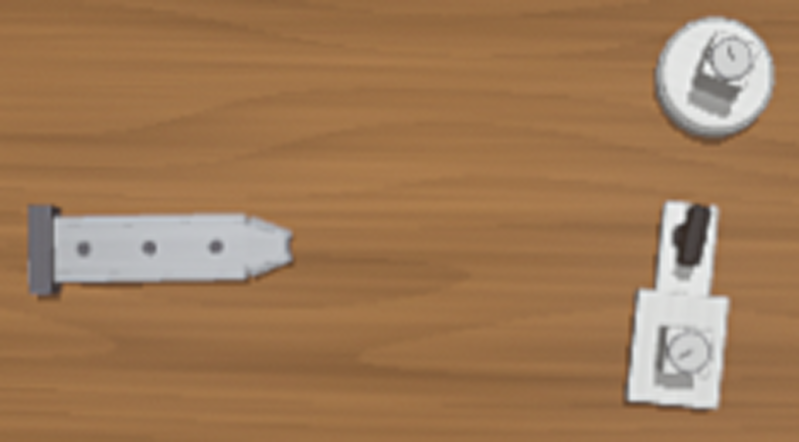

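The crop shows the rail with its stop face near (58,250) and tip near (292,247). The carriage body's corners are (640,290), (728,298), (720,408) and (628,402), and its lug points away from the robot.

```bash
python3 - <<'E'
from h import *
P=lambda x,y,z: at('top',(155+x/3.4,135+y/3.4),z)[:2]
tip=P(292,247,18); sh=(P(248,215,18)+P(246,282,18))/2; stop=(P(57,217,18)+P(57,285,18))/2
print('tip',tip,'sh',sh,'stop',stop,'len',np.linalg.norm(sh-stop),np.linalg.norm(tip-stop),'w',np.linalg.norm(P(248,215,18)-P(246,282,18)))
d=stop-sh; d/=np.linalg.norm(d); print('rail yaw',np.arctan2(d[1],d[0]),'home',stop-30*d, sh+100*d)
c=[P(640,290,30),P(728,298,30),P(720,408,30),P(628,402,30)]
print('car',np.mean(c,0),np.linalg.norm(c[0]-c[1]),np.linalg.norm(c[1]-c[2]))
dx=(c[0]-c[1]+c[3]-c[2]); print('yaw',np.arctan2(dx[1],dx[0])); dy=(c[3]-c[0]+c[2]-c[1]);print('yaw from y',np.arctan2(dy[1],dy[0])-np.pi/2)
print('knob',P(692,206,68),P(690,264,68))
print('spare',P(715,75,28))
E
```

```text
tip [493.3572665   87.28908613] sh [491.7620155  117.63735205] stop [487.51540335 246.59577949] len 129.028329144816 159.41376952422783 w 45.18744944513932
rail yaw 1.6037145178518442 home [488.50277073 216.61203213] [488.47079086 217.58317658]
car [ 429.62610023 -173.68630334] 59.31912998775956 73.67916856056048
yaw 1.5104227803636323
yaw from y 1.49733961617937
knob [ 523.1995872  -176.06173441] [ 485.79828632 -175.33640104]
spare [ 614.75561809 -195.44119123]
```

```bash
cat >> h.py <<'E'
def row(p,yaw,pose=None):
    "shift cm and turn from current pose to TCP p with tool x at world yaw, pointing down"
    if pose is None:
        o=ctrl.get_obs(); pose=(o['ee_pos'],o['tcp_rot'])
    Q=R.from_quat(pose[1]); T=R.from_euler('z',yaw)*R.from_euler('x',np.pi)
    return (Q.inv().apply(np.array(p)-pose[0])/10).round(2),(Q.inv()*T).as_rotvec().round(3)
E
python3 - <<'E'
from h import *
o=ctrl.get_obs()
print(row([430,-174,165],-0.067,([162.646,-551.519,205.447],o['tcp_rot'])))
E
```

```text
(array([ 36.32, -28.64,   4.11]), array([-0.002,  0.   ,  0.354]))
```

{"api": "drive_tool", "payload": {"steps": [0,36.3,-28.6,4,0,0,0.354,0,36.3,-28.6,4,0,0,0.354,0,36.3,-28.6,4,0,0,0.354,0,36.3,-28.6,4,0,0,0.354,0,36.3,-28.6,4,0,0,0.354,0,36.3,-28.6,4,0,0,0.354,0,36.3,-28.6,4,0,0,0.354,0,36.3,-28.6,4,0,0,0.354,0,36.3,-28.6,4,0,0,0.354,0,36.3,-28.6,4,0,0,0.354]}}

```text
clock: 1.35
ee_pos: [429.5, -175.0, 165.3]
tcp_rot: [0.999, -0.034, -0.0, 0.0]
force: [0.1, -0.1, -0.8]
grip_width: 1.001
grasp_force: 0.0
```

```bash
python3 - <<'E'
from h import *
o=ctrl.get_obs(); print(o['ee_pos'],o['tcp_rot'],o['clock'],o['force'])
np.savez('w1.npz',p=o['ee_pos'],q=o['tcp_rot'])
cv2.imwrite('pics/w1.png',ctrl.get_image('wrist'))
print(row([430,-174,41],-0.067))
E
```

```text
[ 429.45589804 -174.95292033  165.26748445] [ 9.99433496e-01 -3.36532287e-02 -3.63665452e-04  1.25677077e-04] 1.35 [ 0.1486366  -0.13210891 -0.79923302]
(array([ 0.06, -0.14, 12.43]), array([ 0.   ,  0.   , -0.001]))
```

View pics/w1.png

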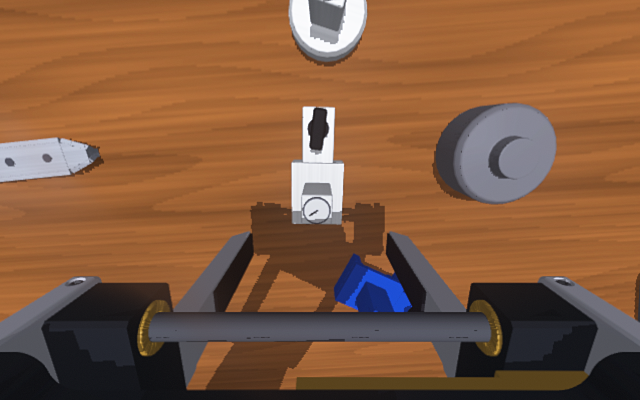

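The wrist view shows the carriage centred at x≈317, with body corners near (292,163) and (343,224). The knob is at (318,130), and the blue look-alike sits close to the right finger at about (370,290).

```bash
python3 - <<'E'
from h import *
w=np.load('w1.npz');ps=(w['p'],w['q'])
for n,uv,z in[('bodyTL',(292,163),30),('bodyTR',(342,163),30),('BL',(292,224),30),('BR',(343,224),30),('postface L',(303,195),90),('postR',(332,195),90),('knobtop',(321,109),68),('knobbot',(315,151),68),('blue',(352,255),30),('railtip',(101,153),18)]:
    print(n,at('wrist',uv,z,ps)[:2].round(1))
for uv in[(372,279),(398,295),(359,300),(420,322)]: print('blue top',at('top',uv,30)[:2].round(1))
print('bluepost',at('top',(384,303),90)[:2])
E
```

```text
bodyTL [ 468.7 -146.8]
bodyTR [ 464.9 -203.5]
BL [ 395.2 -139.8]
BR [ 391.  -201.5]
postface L [ 445.8 -160.8]
postR [ 444.  -188.3]
knobtop [ 522.8 -183.1]
knobbot [ 484.1 -174.7]
blue [ 348.9 -210.9]
railtip [493.4  75.3]
blue top [ 336.7 -214.7]
blue top [ 300.9 -275.1]
blue top [ 288.7 -185.9]
blue top [ 239.3 -327.4]
bluepost [ 293.10580817 -231.94682507]
```

{"api": "drive_tool", "payload": {"steps": [0,0,-0.1,6,0,0,0,0,0,-0.1,10,0,0,0,0,0,-0.1,12.4,0,0,0,0,0,-0.1,12.4,0,0,0,1,0,-0.1,12.4,0,0,0,1,0,-0.1,12.4,0,0,0,1,0,-0.1,12.4,0,0,0,1,0,-0.1,12.4,0,0,0,1,0,-0.1,12.4,0,0,0], "force": 30}}

```text
clock: 2.52
ee_pos: [430.1, -173.5, 41.7]
tcp_rot: [0.999, -0.034, 0.0, 0.0]
force: [-1.1, 0.1, 0.3]
grip_width: 0.503
grasp_force: 0.0
```

```bash
python3 - <<'E'
from h import *
o=ctrl.get_obs(); print(o['ee_pos'],o['tcp_rot'],o['clock'],o['force'],o['grip_width'],o['grasp_force'])
d=np.array([-.033,.9995])
for s,yaw in((-175,0.03),(-100,.03),(0,.03)):
    print(s,row([*(np.array([488.5,217])+s*d),o['ee_pos'][2]],yaw))
E
```

```text
[ 430.12363589 -173.50590504   41.68795074] [ 9.99438361e-01 -3.35100054e-02  1.77585700e-04  9.91582769e-05] 2.525 [-1.11968846  0.12468295  0.28681083] 0.5025031498253677 0.0
-175 (array([  4.96, -21.94,  -0.  ]), array([ 0.   , -0.   , -0.097]))
-100 (array([  4.21, -29.4 ,  -0.  ]), array([ 0.   , -0.   , -0.097]))
0 (array([ 3.210e+00, -3.935e+01, -1.000e-02]), array([ 0.   , -0.   , -0.097]))
```

{"api": "drive_tool", "payload": {"steps": [1,0,0,0,0,0,0,1,0,0,0,0,0,0,1,0,0,0,0,0,0,1,0,0,0,0,0,0]}}

```text
clock: 3.02
ee_pos: [429.9, -172.6, 41.4]
tcp_rot: [0.999, -0.034, -0.0, -0.001]
force: [-0.1, 5.1, 3.4]
grip_width: 0.32
grasp_force: 29.9
```

{"api": "drive_tool", "payload": {"steps": [1,0.5,-2,0,0,0,-0.01,1,1.5,-6,0,0,0,-0.03,1,2.5,-10.5,0,0,0,-0.05,1,3.6,-15,0,0,0,-0.07,1,4.6,-19,0,0,0,-0.09,1,5,-20.8,0,0,0,-0.097,1,5,-20.8,0,0,0,-0.097,1,5,-20.8,0,0,0,-0.097]}}

```text
clock: 4.03
ee_pos: [494.2, 30.2, 41.4]
tcp_rot: [1.0, 0.015, 0.0, 0.0]
force: [2.1, 2.2, 0.3]
grip_width: 0.318
grasp_force: 29.9
```

```bash
python3 - <<'E'
from h import *
o=ctrl.get_obs(); print(o['ee_pos'],o['tcp_rot'],o['clock'],o['force'],o['grip_width'],o['grasp_force'])
np.savez('w2.npz',p=o['ee_pos'],q=o['tcp_rot'])
a=ctrl.get_image('wrist'); cv2.imwrite('pics/w2.png',a)
t=ctrl.get_image('top'); cv2.imwrite('pics/t2.png',t)
A=cv2.resize(a[80:290,100:400],(800,560),interpolation=cv2.INTER_CUBIC)
cv2.imwrite('pics/w2c.png',A)
E
```

```text
[494.16810906  30.19213025  41.39124834] [9.99891677e-01 1.47113641e-02 4.48344356e-04 9.13265199e-05] 4.025 [2.05612255 2.1656399  0.30414686] 0.31845886033678333 29.875074326992035
```

View pics/w2c.png

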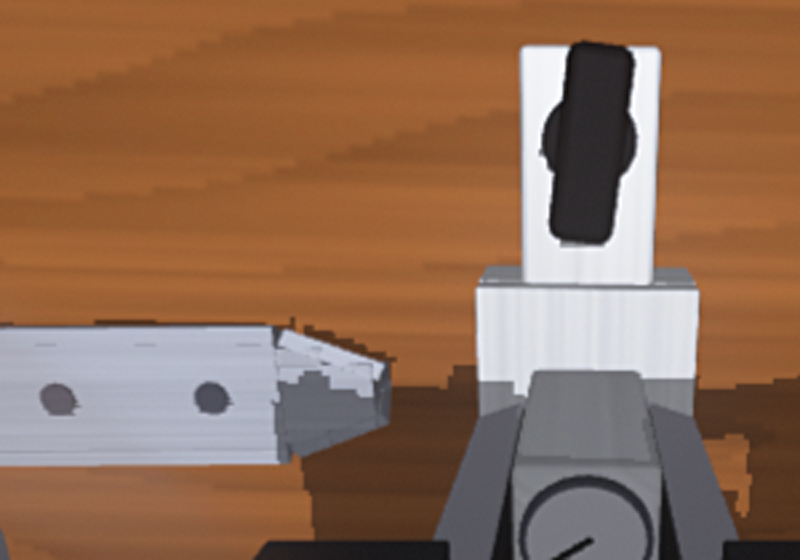

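The crop shows the rail's top edges at rows 326 and 464, with its shoulder near column 280. The body's lug-side top edge runs from (477,288) to (698,288).

```bash
python3 - <<'E'
from h import *
w=np.load('w2.npz');ps=(w['p'],w['q'])
P=lambda x,y,z: at('wrist',(100+(x+.5)*.375-.5,80+(y+.5)*.375-.5),z,ps)[:2]
a,b,c,d=P(5,326,18),P(270,327,18),P(5,464,18),P(270,464,18)
m1,m2=(a+c)/2,(b+d)/2
print(a-c,b-d,'rail mid',m1,m2,'yaw err',np.arctan2(-(m1-m2)[0],(m1-m2)[1]), 'tip',P(388,363,18),P(388,425,18))
e,f=P(477,288,30),P(698,288,30); m=(e+f)/2; print('edge',e,f,'yaw',np.arctan2(-(e-f)[0],(e-f)[1]))
y=np.arctan2(-(e-f)[0],(e-f)[1]); C=m-37*np.array([np.cos(y),np.sin(y)]); print('car',C)
print('tcp yaw',2*np.arctan2(ps[1][1],ps[1][0]))
s=m2-m1; s=(m1-m2)/np.linalg.norm(m1-m2)
print('rail x at car y',m2+s*(C[1]-m2[1])/s[1])
E
```

```text
[43.49409368 -8.17699637] [43.16322829 -3.84774626] rail mid [490.90011882 200.06691838] [493.02296395 122.65887946] yaw err 0.02741721941652336 tip [504.73575998  87.56928109] [485.25196961  88.44178764]
edge [530.62732616  59.80651338] [532.37746838   1.32122443] yaw 0.029915558727937126
car [494.51895244  29.45715832]
tcp yaw 0.029423792617484866
rail x at car y [495.57893647  29.45715832]
```

{"api": "drive_tool", "payload": {"steps": [1,0.08,-1,0,0,0,0,1,0.08,-2.5,0,0,0,0,1,0.08,-4,0,0,0,0,1,0.08,-5.5,0,0,0,0,1,0.08,-7,0,0,0,0,1,0.08,-8.5,0,0,0,0,1,0.08,-10,0,0,0,0,1,0.08,-11.5,0,0,0,0,1,0.08,-12,0,0,0,0]}}

```text
clock: 5.25
ee_pos: [490.8, 151.7, 41.4]
tcp_rot: [1.0, 0.016, -0.0, 0.0]
force: [0.3, -1.3, -0.5]
grip_width: 0.319
grasp_force: 29.9
```

{"api": "drive_tool", "payload": {"steps": [1,0,-1.5,0,0,0,0,1,0,-3,0,0,0,0,1,0,-4.5,0,0,0,0,1,0,-5.6,0,0,0,0,1,0,-6.1,0,0,0,0,1,0,-6.4,0,0,0,0,1,0,-6.6,0,0,0,0,1,0,-6.6,0,0,0,0,1,0,-6.6,0,0,0,0]}}

```text
clock: 6.38
ee_pos: [489.0, 216.7, 41.4]
tcp_rot: [1.0, 0.015, -0.0, -0.0]
force: [-0.3, -1.5, -1.3]
grip_width: 0.314
grasp_force: 29.9
```

{"api": "drive_tool", "payload": {"steps": [1,0,-0.2,0,0,0,0,1,0,-0.4,0,0,0,0,1,0,-0.4,0,0,0,0,1,0,-0.4,0,0,0,0]}}

```text
clock: 6.88
ee_pos: [489.1, 219.8, 41.4]
tcp_rot: [1.0, 0.015, -0.0, 0.001]
force: [1.1, -5.2, -0.9]
grip_width: 0.319
grasp_force: 29.9
```

{"api": "drive_tool", "payload": {"steps": [1,0,-0.15,0,0,0,0,1,0,-0.3,0,0,0,0,1,0,-0.3,0,0,0,0,1,0,-0.3,0,0,0,0]}}

```text
clock: 7.38
ee_pos: [489.4, 220.3, 41.6]
tcp_rot: [1.0, 0.016, 0.0, 0.003]
force: [0.8, -11.3, 2.4]
grip_width: 0.317
grasp_force: 30.0
```

{"api": "drive_tool", "payload": {"steps": [1,0,0.3,0,0,0,0,0,0,0.3,0,0,0,0,0,0,0.3,0,0,0,0,0,0,0.3,0,0,0,0,0,0,0.3,0,0,0,0,0,0,0.3,-3,0,0,0,0,0,0.3,-8,0,0,0,0,0,0.3,-11,0,0,0,0,0,0.3,-11,0,0,0,0,0,0.3,-11,0,0,0]}}

```text
clock: 8.62
ee_pos: [488.0, 220.4, 150.1]
tcp_rot: [1.0, 0.015, -0.001, 0.0]
force: [0.2, -0.6, -0.6]
grip_width: 1.0
grasp_force: 0.0
```

```bash
python3 - <<'E'
from h import *
o=ctrl.get_obs(); print(o['ee_pos'],o['tcp_rot'],o['clock'],o['force'],o['grip_width'])
np.savez('w3.npz',p=o['ee_pos'],q=o['tcp_rot'])
a=ctrl.get_image('wrist'); cv2.imwrite('pics/w3.png',a)
A=cv2.resize(a[80:290,170:470],(800,560),interpolation=cv2.INTER_CUBIC)
cv2.imwrite('pics/w3c.png',A)
E
```

```text
[487.99077546 220.41936082 150.12036594] [ 9.99888088e-01  1.49221243e-02 -1.04838455e-03  2.04100351e-04] 8.625 [ 0.24158141 -0.64958124 -0.60203915] 1.0004853597976404
```

View pics/w3c.png

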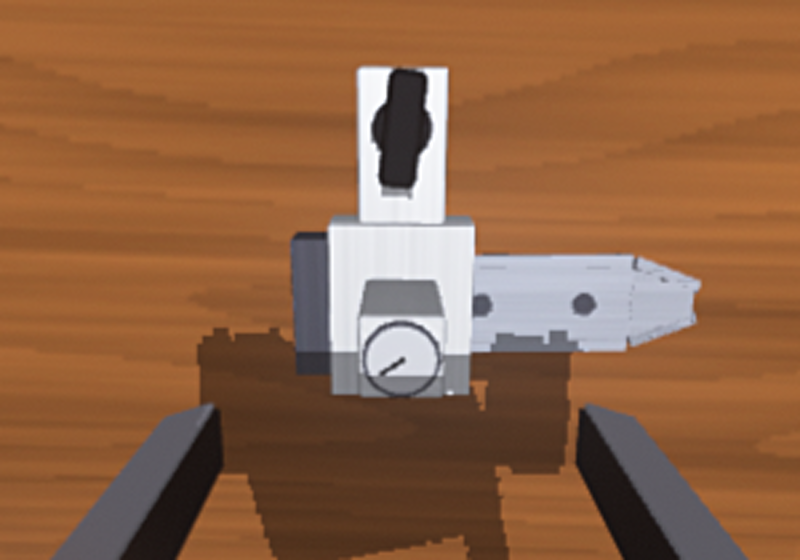

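The body sits flush against the stop block, so it is home. The knob bar runs from (408,70) to (396,187) in the crop.

```bash
python3 - <<'E'
from h import *
w=np.load('w3.npz');ps=(w['p'],w['q'])
P=lambda x,y,z: at('wrist',(170+(x+.5)*.375-.5,80+(y+.5)*.375-.5),z,ps)[:2]
a,b=P(408,70,68),P(396,187,68); print(a,b,(a+b)/2,np.linalg.norm(a-b)); yb=np.arctan2((a-b)[1],(a-b)[0]); print('bar yaw',yb)
e,f=P(330,222,30),P(473,222,30); m=(e+f)/2; y=.028; u=np.array([np.cos(y),np.sin(y)])
print('car',m-37*u,'knob',m+38*u, e-f)
o=ctrl.get_obs();print(o['joint_pos'])
K=(m+38*u+(a+b)/2)/2
print(K,row([*K,70],yb),row([*K,32.5],yb))
E
```

```text
[583.53319395 220.036289  ] [544.87553026 222.92124877] [564.20436211 221.47876888] 38.76516419883191
bar yaw -0.0744903206500992
car [490.34340834 219.28510302] knob [565.31401027 221.38482863] [-1.75650957 57.95948842]
[2.62448370e-01 1.78081331e-01 1.69642775e+00 7.18177219e-05
 1.27070204e+00 1.80341369e+00]
[564.75918619 221.43179876] (array([7.75, 0.11, 7.92]), array([0.001, 0.003, 0.104])) (array([ 7.77,  0.1 , 11.67]), array([0.001, 0.003, 0.104]))
```

{"api": "drive_tool", "payload": {"steps": [0,1,0,0,0,0,-0.18,0,2,0,0,0,0,-0.36,0,3,0,0,0,0,-0.54,0,4,0,0,0,0,-0.72,0,5,0,0,0,0,-0.9,0,6,0,0,0,0,-1.08,0,7,0,0,0,0,-1.26,0,7.7,0.1,0,0,0,-1.44,0,7.7,0.1,0,0,0,-1.62,0,7.7,0.1,0,0,0,-1.8,0,7.7,0.1,0,0,0,-1.98,0,7.7,0.1,0,0,0,-2.1]}}

```text
clock: 10.18
ee_pos: [564.4, 221.5, 148.7]
tcp_rot: [0.483, 0.876, -0.002, -0.002]
force: [0.1, -0.1, -0.3]
grip_width: 0.998
grasp_force: 0.0
```

{"api": "drive_tool", "payload": {"steps": [0,0,0,0,0,0,-0.18,0,0,0,0,0,0,-0.36,0,0,0,0,0,0,-0.54,0,0,0,0,0,0,-0.72,0,0,0,0,0,0,-0.9,0,0,0,0,0,0,-0.94,0,0,0,0,0,0,-0.94]}}

```text
clock: 11.05
ee_pos: [564.6, 221.6, 149.1]
tcp_rot: [0.036, 0.999, -0.001, -0.002]
force: [1.2, 0.4, 0.1]
grip_width: 1.0
grasp_force: 0.0
```

```bash
python3 - <<'E'
from h import *
print(ctrl.get_obs()['joint_pos'],row([564.7,221.4,33],np.pi-.0745))
E
```

```text
[ 2.31339074e-01  3.24181432e-01  1.51469092e+00  7.02584266e-05
  1.30679761e+00 -1.26709556e+00] (array([-0.06, -0.  , 11.61]), array([-0.001, -0.004,  0.002]))
```

{"api": "drive_tool", "payload": {"steps": [0.3,0,0,5,0,0,0,0.3,0,0,9,0,0,0,0.3,0,0,11.6,0,0,0,0.3,0,0,11.6,0,0,0,1,0,0,11.6,0,0,0,1,0,0,11.6,0,0,0,1,0,0,11.6,0,0,0,1,0,0,11.6,0,0,0,1,0,0,11.6,0,0,0,1,0,0,11.6,0,0,0,1,0,0,11.6,0,0,0,1,0,0,11.6,0,0,0], "force": 20}}

```text
clock: 12.55
ee_pos: [566.1, 221.9, 35.6]
tcp_rot: [0.036, 0.999, 0.0, 0.0]
force: [-0.8, -0.1, 2.7]
grip_width: 0.146
grasp_force: 20.0
```

{"api": "drive_tool", "payload": {"steps": [1,0,0,0,0,0,0.12,1,0,0,0,0,0,0.26,1,0,0,0,0,0,0.4,1,0,0,0,0,0,0.54,1,0,0,0,0,0,0.68,1,0,0,0,0,0,0.82,1,0,0,0,0,0,0.96,1,0,0,0,0,0,1.1,1,0,0,0,0,0,1.2,1,0,0,0,0,0,1.26,1,0,0,0,0,0,1.3,1,0,0,0,0,0,1.3]}}

```text
clock: 14.05
ee_pos: [565.3, 221.1, 35.4]
tcp_rot: [0.633, 0.774, -0.001, -0.0]
force: [-1.6, -2.4, 3.9]
grip_width: 0.149
grasp_force: 20.0
```

```bash
python3 - <<'E'
from h import *
o=ctrl.get_obs();print(o['wrist_torque'],o['ee_pos'],R.from_quat(o['tcp_rot']).as_matrix()[:2,0],o['force'])
E
```

```text
[-0.62227625  0.400952    0.10552936] [565.32255627 221.11930785  35.40881385] [-0.19854033  0.98009204] [-1.63633559 -2.42801139  3.88398814]
```

{"api": "drive_tool", "payload": {"steps": [1,0,0,0,0,0,0.05,1,0,0,0,0,0,0.05,0.65,0,0,0,0,0,0.03,0.65,0,0,0,0,0,0.03,0.65,0,0,0,0,0,0.03,0.65,0,0,0,0,0,0.03,0.65,0,0,-4,0,0,0.03,0.65,0,0,-9,0,0,0.03,0.65,0,0,-14,0,0,0.03,0.65,0,0,-16,0,0,0.03,0.65,0,0,-16,0,0,0.03]}}

```text
clock: 15.42
ee_pos: [567.6, 222.4, 198.1]
tcp_rot: [0.645, 0.764, 0.002, 0.002]
force: [0.3, -0.0, -0.8]
grip_width: 0.351
grasp_force: 0.0
```

```bash
python3 - <<'E'
from h import *
t=ctrl.get_image('wrist'); s=ctrl.get_image('scene')
A=cv2.resize(t,(640,400)); B=cv2.resize(s[160:260,360:480],(480,400),interpolation=cv2.INTER_CUBIC)
cv2.imwrite('pics/f.png',cv2.resize(np.hstack([A,B]),(800,286)))
E
```

```text
(no output)
```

View pics/f.png

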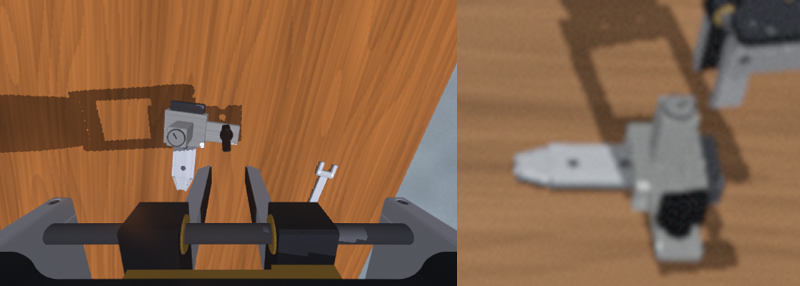

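The carriage sits against the stop block and the knob bar, at (227,137) in the left picture, now lies nearly along the rail. The gripper is clear of everything.

```bash
python3 -c "
from station import ctrl
print(ctrl.finish_job())"
```

```text
the job is handed in; nothing more can be done
None
```

The carriage is home against the stop block, its clamp knob is turned about 1.3 rad clockwise to tight, and the round-foot gauge was left alone; the job is handed in at about 15.5 s, but no verdict came back.

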